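# Straighten a row of lantern slides with a straightedge

### The arm

A 7-joint arm with a two-finger parallel gripper is mounted at the origin on the work surface. World frame = base frame: x ahead of the robot, y to its left, z up, the work surface at z = 0. Lengths are in m, angles in rad, forces in N, time in s.
With the tool pointing down it reaches from about 0.425 to 0.925 m from the base axis. Payload 6.8 kg.
Tool frame: the origin (TCP) lies on the centre line of the jaws, within the pads' length; the fingertips stand 19 mm ahead of it and the grasp point (between the pads) is the TCP; z points along the fingers, y is the direction in which the jaws open and shut (so a half turn about z gives the same grasp; the last joint's range is limited). The gripper opens to 88 mm and grips with 3 to 60 N. Pads are 20 mm wide; open, the fingers measure 115 mm over their backs; the gripper's body (75 mm by 178 mm) begins 61 mm behind the grasp point.
Start: joints at [1.181, 0.477, 0.022, 1.555, -0.011, 1.109, -0.083], TCP at [0.188, -0.648, 0.242] pointing down, gripper open.
Joint ranges: [-2.96, 2.96], [-0.34, 2.1], [-1.41, 1.46], [0.24, 2.44], [-1.37, 4.51], [0.17, 1.92], [-2.96, 2.96]. Speed limits (rad/s): [2.39, 2.39, 3.14, 3.14, 3.14, 3.14, 3.14].

### API

Orientations are given as a unit quaternion [w, x, y, z].
In Python, from plant import env, viewer, spotter gives the robot as it stands. The module is installed in compiled form; this text tells all that it offers.
- The arm moves only by the tool jog_arm, never from a script. Its argument "moves" is a list of rows, each an object of numbers: "x", "y", "z": the shift along the world's x, y, z in mm; "rx", "ry", "rz": the turn, a rotation vector about the world's x, y, z in rad; "hand": the opening, from 0 (shut) to 1 (fully open). A call has 1 to 12 rows; each row is the pose to reach, as a shift and turn from the pose commanded when the call began; what a row does not reach only later rows make up. A row lasts 1/12 s, in which the tool goes at most 41.7 mm and 7.16 degrees, less where a joint would pass 70% of its speed; a pose out of reach is approached as far as the arm can. A call with a gripper value outside its range is refused whole. The fingers move at their own pace and stop on an object; "newtons" is the grip in N (left out, the last holds). Time passes only in rows, so rows that repeat a pose let the fingers close. It gives the time, the measured TCP pose, the force and the opening at its end, in the units of the state.
- env.get_obs(): the state, without advancing time (a new reading comes with each control period).
- viewer.get_image(name): name is "scene" or "top"; returns a dict with "color" (384x512x3 uint8, blue, green, red), "vertical_fov" (degrees; the focal length in pixels is half the picture's height over the tangent of half this angle, whatever the lens; pixels are square), "cx", "cy" (the principal point, pixels), "k1" (the pictures are not rectified: a ray, as slopes to the right and down, at radius r is drawn at 1 + k1 r^2 times it, then the intrinsics apply), "extrinsics" (4x4, takes a point from camera to world coordinates). Camera axes: x right, y up, looking along -z (the intrinsics and any distortion apply to the point x, -y, -z); pixel columns grow to the right and rows downward; lengths in m; the calibration is good to about 2 mm. A picture is of the moment at which its call begins. There is no depth.
- env.sign_off(): hands the job in, once; it reports no verdict.
Trained networks look in a picture, given as the dict that the camera call returned (one of the last four; its "shot" number tells which), for a name from the list of things; names that differ only in an ending like _2 or _b are one class to them, and where a whole thing is asked for, a point or a joint stands for the part that bears it (a point fixed in the world has none). Each returns a list of dicts, best first, with "score" (0 to 1); they miss things now and then, are a little off and sometimes report something else, mostly with a low value. They report only what shows in the picture. A call takes as long as a camera call. They do not tell look-alikes from the thing itself.
- spotter.outline_of(label, picture): "pixels" (384x512 bool, what is visible of it) and "bbox" ([left, top, right, bottom] in pixels, round what is visible of it).
The state is a dict: "clock": time; "joint_positions": joint angles; "dq": joint speeds; "tau": joint torques, N m; "eef_pos": TCP position; "orientation": TCP orientation; "wrist_force": force on the tool from outside, world axes, zero at the start; "moment": the same for the moment, N m; "gripper_width": finger opening in m.
Only numpy, scipy, OpenCV 4.12 (cv2) and the standard library are available. Lean on these libraries where they do the work, as an engineer would, in place of code of your own. Each camera call takes 0.05 s, during which the arm holds its last target.

### The job

Pick up the wooden straightedge by its red grip and, holding it, push the three lantern slides on the walnut ledge board away from the robot into one straight row, each slide square to the board and with its near edge along the inlaid brass line. Then leave the straightedge lying flat on the ledge board, let go. Do not touch the slides with the gripper, and leave the black slide carrier, the brass tube and the amber bottle where they are.

Things in the scene. Friction and masses are not known exactly. Their poses are not given: they have to be found in the camera images.
- ledge: Fixed walnut board, 300 (x) x 380 (y) x 15 mm thick, a 4 mm wide brass line inlaid flush in its top. Origin: on the table under the middle of the brass line; board top 15 mm above it. y runs along the line; x, square to it, is the pushing direction away from the robot; z up. The board reaches 200 mm from the line to -x (robot side) and 100 mm to +x. Turned up to 0.12 rad.
- straightedge: Pale wooden straightedge: blade 50 (x) x 340 (y) x 10 mm thick, upright red grip on its middle, 16 (x) x 80 (y) mm, top 60 mm above the underside. Origin: centre of its underside, z up. Both long edges (25 mm from the origin) are alike. 0.3 kg. It starts flat on the table left or right of the ledge board, its length within 0.25 rad of world x.
- slide_a: Lantern slide, orange-brown glass: oak frame 84 x 84 x 12 mm thick, flat on the ledge board. Origin: centre of its underside; x and y along its sides, z up; near edge 42 mm from the origin towards its -x. Starts with that edge about 25 to 75 mm short of the brass line (robot side), turned up to 0.25 rad against the board; the three are side by side, about 110 mm apart, in any order. 0.12 kg.
- slide_b: Lantern slide, green glass: oak frame 84 x 84 x 12 mm thick, flat on the ledge board. Origin: centre of its underside; x and y along its sides, z up; near edge 42 mm from the origin towards its -x. Starts with that edge about 25 to 75 mm short of the brass line (robot side), turned up to 0.25 rad against the board; the three are side by side, about 110 mm apart, in any order. 0.12 kg.
- slide_c: Lantern slide, blue glass: oak frame 84 x 84 x 12 mm thick, flat on the ledge board. Origin: centre of its underside; x and y along its sides, z up; near edge 42 mm from the origin towards its -x. Starts with that edge about 25 to 75 mm short of the brass line (robot side), turned up to 0.25 rad against the board; the three are side by side, about 110 mm apart, in any order. 0.12 kg.
- carrier: Bystander: tin slide carrier painted black, flat, 100 x 260 x 18 mm, on the table on the other side of the ledge board from the straightedge. Origin: centre of its underside; long along its y.
- tube: Bystander: upright brass focusing tube, 60 mm across its foot, 98 mm high, on the table beyond the ledge board. Origin: centre of its foot.
- bottle: Bystander: upright amber glass bottle with a cork, 58 mm across, 125 mm high, on the table beyond the ledge board. Origin: centre of its foot.
Things that resemble listed ones, but are neither listed nor needed, are in the scene too. Leave any pink look-alike of the slide_b alone.

How it is judged:
On the way, in this order (a step that is already met when the one before it is completed fails the run):
1. the straightedge is held and lifted off the table (contact force between the fingers and straightedge above 1 N and height (world z) of straightedge above 0.02 m), for 0.2 s.
2. all three slides lie along the brass line while the straightedge is still held (x of slide_a in the frame of ledge between 0.032 and 0.052 m and angle between the x axis of each of slide_a, slide_b, slide_c and the x axis of ledge, either way round below 0.175 rad and angle between each of slide_a, slide_b, slide_c's own z axis and vertical below 0.1 rad and z of slide_a in the frame of ledge between 0.009 and 0.021 m and x of slide_b in the frame of ledge between 0.032 and 0.052 m and z of slide_b in the frame of ledge between 0.009 and 0.021 m and x of slide_c in the frame of ledge between 0.032 and 0.052 m and z of slide_c in the frame of ledge between 0.009 and 0.021 m and contact force between the fingers and straightedge above 1 N), for 0.1 s.
At the end, for the whole second after the job is handed in: All three slides lie flat on the ledge board, each with its near edge within 10 mm of the brass line (centre 32 to 52 mm beyond the line) and within 0.175 rad (10 degrees) of square to the board; the straightedge lies flat on the ledge board's top, let go; all at rest (x of slide_a in the frame of ledge between 0.032 and 0.052 m and angle between the x axis of each of slide_a, slide_b, slide_c and the x axis of ledge, either way round below 0.175 rad and angle between each of slide_a, slide_b, slide_c, straightedge's own z axis and vertical below 0.1 rad and z of slide_a in the frame of ledge between 0.009 and 0.021 m and x of slide_b in the frame of ledge between 0.032 and 0.052 m and z of slide_b in the frame of ledge between 0.009 and 0.021 m and x of slide_c in the frame of ledge between 0.032 and 0.052 m and z of slide_c in the frame of ledge between 0.009 and 0.021 m and linear speed of each of slide_a, slide_b, slide_c, straightedge below 0.02 m/s and z of straightedge in the frame of ledge between 0.009 and 0.021 m); the robot touches nothing.
It fails at once if the gripper or arm touches a slide (contact force between any of the fingers, the arm and slide_a above 1 N or contact force between any of the fingers, the arm and slide_b above 1 N or contact force between any of the fingers, the arm and slide_c above 1 N).
It fails at once if a slide is tipped by more than 0.35 rad (angle between any of slide_a, slide_b, slide_c's own z axis and vertical above 0.35 rad).
It fails at once if a bystander is moved more than 15 mm (distance of any of carrier, tube, bottle from where it was at the start of the episode above 0.015 m).
It also fails if it takes over 43 s, if anything falls off the work surface, if the arm or the gripper's body presses on something with over 40 N, if the wrist force passes 120 N, or if a joint passes its speed limit or range.

## Working session

There is one attempt and no reset: what is moved stays moved. The work goes in short steps, Python scripts to look and compute and a tool call to move; the robot and the scene stay as the last step left them, time stands still between calls to the robot, and variables do not carry over. Pictures are saved under pics/ and viewed, and the job is handed in when it is done.

Besides the shell and the picture viewer there is one more tool, called after "Request:" as a command line: name --argument value ..., lists and objects as JSON in quotes. jog_arm: Moves the arm, as the interface text tells. Its arguments: {"type":"object","properties":{"moves":{"type":"array","items":{"type":"object","properties":{"x":{"type":"number"},"y":{"type":"number"},"z":{"type":"number"},"rx":{"type":"number"},"ry":{"type":"number"},"rz":{"type":"number"},"hand":{"type":"number"}}}},"newtons":{"type":"number"}},"required":["moves"]}

```bash
mkdir -p pics
cat > h.py <<'E'
import numpy as np, cv2, pickle
def f_of(p): return p["color"].shape[0]/2/np.tan(np.radians(p["vertical_fov"])/2)
def K_of(p):
    f=f_of(p); return np.array([[f,0,p["cx"]],[0,f,p["cy"]],[0,0,1.]]), np.array([p["k1"],0,0,0,0.])
def ray(p,uv):
    # forward: d = u(1+k1 r^2) ; invert with undistortPoints
    K,D=K_of(p)
    q=cv2.undistortPointsIter(np.array(uv,float).reshape(-1,1,2),K,D,None,None,(3,50,1e-10)).reshape(-1,2)
    E=np.array(p["extrinsics"]); d=np.c_[q[:,0],-q[:,1],-np.ones(len(q))]@E[:3,:3].T
    return E[:3,3],d
def onz(p,uv,z):
    o,d=ray(p,uv); t=(z-o[2])/d[:,2]; return o+d*t[:,None]
def proj(p,P):
    E=np.array(p["extrinsics"]); c=(np.array(P,float).reshape(-1,3)-E[:3,3])@E[:3,:3]
    s=np.c_[c[:,0]/-c[:,2],-c[:,1]/-c[:,2]]; r2=(s**2).sum(1)
    s=s*(1+p["k1"]*r2)[:,None]; f=f_of(p); return s*f+[p["cx"],p["cy"]]
E
python3 - <<'E'
from plant import env,viewer,spotter
from h import *
print(env.get_obs())
P={}
for n in("scene","top"):
    p=viewer.get_image(n);P[n]=p;print(n,{k:v for k,v in p.items() if k!="color"})
    p["det"]={}
    for l in["ledge","straightedge","slide_a","slide_b","slide_c","carrier","tube","bottle"]:
        r=spotter.outline_of(l,p);p["det"][l]=r
        print(l,[(round(q["score"],2),q["bbox"]) for q in r][:5])
    cv2.imwrite(f"pics/{n}0.png",cv2.resize(p["color"],(800,600),interpolation=cv2.INTER_CUBIC))
pickle.dump(P,open("p0.pkl","wb"))
E
```

```text
{'clock': 0.0, 'joint_positions': array([ 1.1809009 ,  0.47776536,  0.02235871,  1.55643451, -0.0114512 ,
        1.10926551, -0.08313074]), 'dq': array([-0.00087236,  0.00173282, -0.00092835,  0.00071366, -0.00076354,
       -0.00070132,  0.0004823 ]), 'tau': array([-8.42778045e-04, -5.82844126e+01,  1.53455369e+00, -2.72601825e+01,
       -5.42181171e-02,  1.68141135e-02,  1.83321581e-04]), 'eef_pos': array([ 0.18751557, -0.64785758,  0.24071251]), 'orientation': array([-8.46383568e-04,  9.90090236e-01,  1.40429926e-01, -2.11126018e-04]), 'wrist_force': array([ 0.28330188, -0.10896086,  0.57533959]), 'moment': array([-0.0158784 , -0.01766114,  0.03883444]), 'gripper_width': 0.08795611956374022}
scene {'vertical_fov': 55.37434063703601, 'cx': 255.99733294879218, 'cy': 192.0400881033606, 'k1': -0.11675348573505809, 'extrinsics': array([[-0.58820929, -0.57030945,  0.57337332,  1.19478518],
       [ 0.80867078, -0.40792247,  0.42385236,  0.38983908],
       [-0.00783514,  0.71298415,  0.70113637,  0.70536774],
       [ 0.        ,  0.        ,  0.        ,  1.        ]]), 'shot': 1}
le
[... 1400 characters left out ...]
4, 287.1, 227.2]), (0.9, [371.5, 129.0, 407.6, 170.3]), (0.89, [237.7, 108.1, 276.6, 149.1]), (0.62, [293.1, 193.4, 332.1, 228.4]), (0.61, [209.9, 189.6, 246.7, 220.1])]
slide_b [(0.9, [253.0, 190.4, 287.1, 227.2]), (0.9, [371.5, 129.0, 407.6, 170.3]), (0.89, [237.7, 108.1, 276.6, 149.1]), (0.62, [293.1, 193.4, 332.1, 228.4]), (0.61, [209.9, 189.6, 246.7, 220.1])]
slide_c [(0.9, [253.0, 190.4, 287.1, 227.2]), (0.9, [371.5, 129.0, 407.6, 170.3]), (0.89, [237.7, 108.1, 276.6, 149.1]), (0.62, [293.1, 193.4, 332.1, 228.4]), (0.61, [209.9, 189.6, 246.7, 220.1])]
carrier [(0.83, [362.2, 183.9, 409.3, 283.1])]
tube [(0.83, [315.7, 122.6, 338.7, 148.4])]
bottle [(0.74, [200.6, 119.2, 219.6, 142.8])]
```

View pics/top0.png

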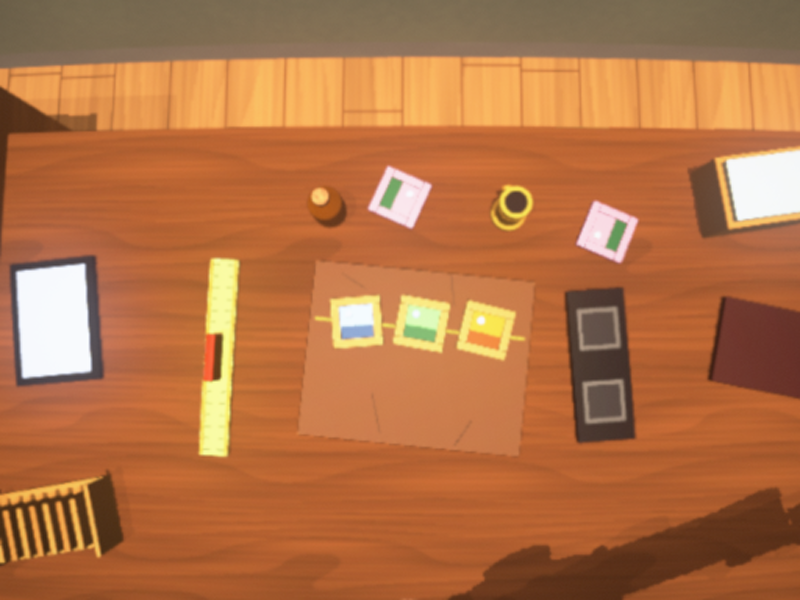

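View pics/scene0.png

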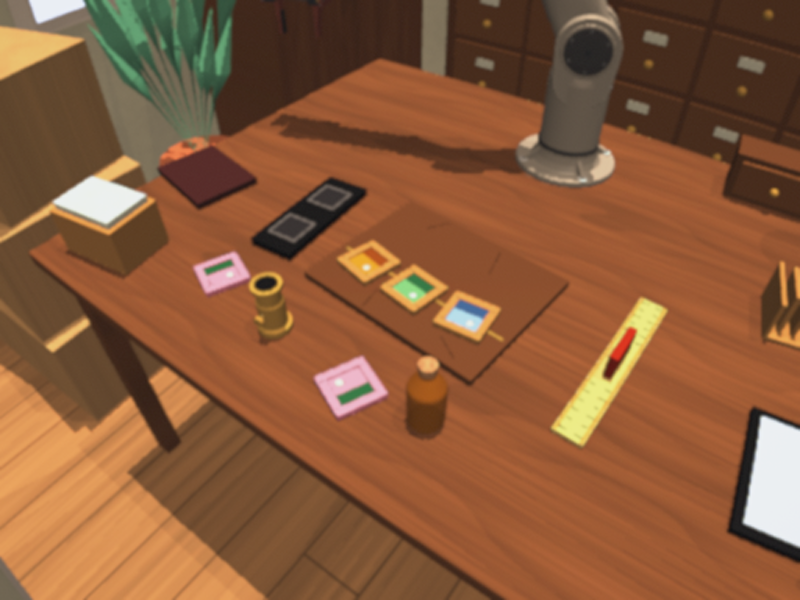

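The top view shows the straightedge on the left (about (140,229) in native pixels, with its red grip at about (136,228)). The board is in the middle, with blue, green and orange slides from left to right. Two pink look-alikes lie beyond the board at (256,126) and (388,148). Next I'll measure poses and check a close crop.

```bash
cat > m.py <<'E'
from h import *
def rect(p,mask,z,name=""):
    m=(mask>0).astype(np.uint8); c=max(cv2.findContours(m,cv2.RETR_EXTERNAL,cv2.CHAIN_APPROX_NONE)[0],key=cv2.contourArea).reshape(-1,2)
    w=onz(p,c,z)[:,:2]; r=cv2.minAreaRect((w*1000).astype(np.float32)); b=cv2.boxPoints(r)
    # long-edge direction
    e=[b[1]-b[0],b[2]-b[1]]; L=[np.linalg.norm(v) for v in e]
    a=[np.arctan2(v[1],v[0])%np.pi for v in e]
    print(name,"c",np.round(r[0],1),"L",np.round(L,1),"ang",np.round(a,3)); return r[0],L,a
E
python3 - <<'E'
from m import *
P=pickle.load(open("p0.pkl","rb"))
for n in("top","scene"):
    p=P[n];d=p["det"];print(n)
    rect(p,d["ledge"][0]["pixels"],.015,"ledge"); rect(p,d["straightedge"][0]["pixels"],.010,"se")
    for q in d["slide_a"]: rect(p,q["pixels"],.027,"slide%.2f"%q["score"]+str(np.round(q["bbox"])))
    rect(p,d["carrier"][0]["pixels"],.018,"carrier")
    hsv=cv2.cvtColor(p["color"],cv2.COLOR_BGR2HSV)
    x0,y0,x1,y1=[int(v) for v in d["straightedge"][0]["bbox"]]
    m=np.zeros(hsv.shape[:2],np.uint8); H=hsv[y0:y1,x0:x1]
    b,g,r=[p["color"][y0:y1,x0:x1,i].astype(int) for i in range(3)]
    mm=(g<0.42*r)&(b<.42*r)&((H[...,1]>150)); m[y0:y1,x0:x1]=mm
    m=m; n_,lab,st,_=cv2.connectedComponentsWithStats(m); print(st[1:])
    rect(p,m,.060,"grip")
    c=p["color"][y0-10:y1+10,x0-20:x1+20];
    cv2.imwrite(f"pics/se_{n}.png",cv2.resize(c,None,fx=4,fy=4,interpolation=cv2.INTER_NEAREST))
p=P["top"];c=p["color"][160:300,180:355];cv2.imwrite("pics/ledge.png",cv2.resize(c,None,fx=4,fy=4,interpolation=cv2.INTER_CUBIC))
E
```

```text
top
ledge c [539.1 -14.9] L [303.5 384. ] ang [3.044 1.473]
se c [539.3 327.7] L [338.8  57.5] ang [3.107 1.536]
slide0.90[253. 190. 287. 227.] c [596.3 -22.3] L [82.8 85.3] ang [2.969 1.398]
slide0.90[372. 129. 408. 170.] c [ 755.6 -339.7] L [85.2 83.2] ang [2.716 1.145]
slide0.89[238. 108. 277. 149.] c [812.9  16.8] L [83.6 84.8] ang [2.706 1.135]
slide0.62[293. 193. 332. 228.] c [ 586.3 -130.7] L [83.3 85.6] ang [2.897 1.326]
slide0.61[210. 190. 247. 220.] c [600.3  88.2] L [84.2 81.5] ang [1.64  0.069]
carrier c [ 528.6 -327. ] L [108.9 261.2] ang [1.639 0.068]
[[131 215   7  28 141]]
grip c [539.2 328.5] L [70.1 14.3] ang [3.11  1.539]
scene
ledge c [546.5 -11.3] L [311.9 383.4] ang [3.042 1.472]
se c [546.  329.1] L [345.5  54.4] ang [3.106 1.535]
slide0.93[245. 170. 289. 202.] c [606.5 -19.1] L [92.3 94.9] ang [2.989 1.419]
slide0.86[127. 163. 160. 189.] c [ 772.5 -323.6] L [82.5 95.6] ang [2.713 1.143]
slide0.63[277. 189. 318. 218.] c [609.7  90.5] L [86.9 96.5] ang [1.651 0.08 ]
slide0.62[220. 155. 254. 182.] c [ 593.1 -123.8] L [85.8 94.2] ang [2.901 1.331]
carrier c [ 534.9 -319.7] L [121.  277.7] ang [1.634 0.063]
[[388 210  19  31 177]]
grip c [564.1 330.6] L [109.   14.5] ang [3.098 1.527]
```

```bash
sleep 1; ls pics
```

```text
ledge.png
scene0.png
se_scene.png
se_top.png
top0.png
```

View pics/se_top.png

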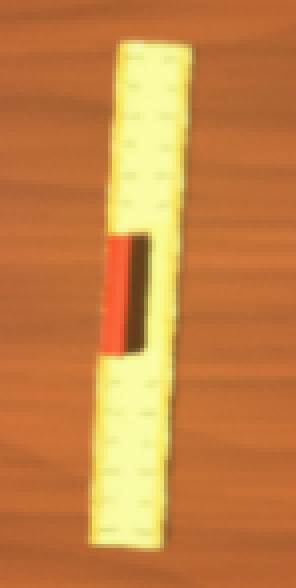

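View pics/ledge.png

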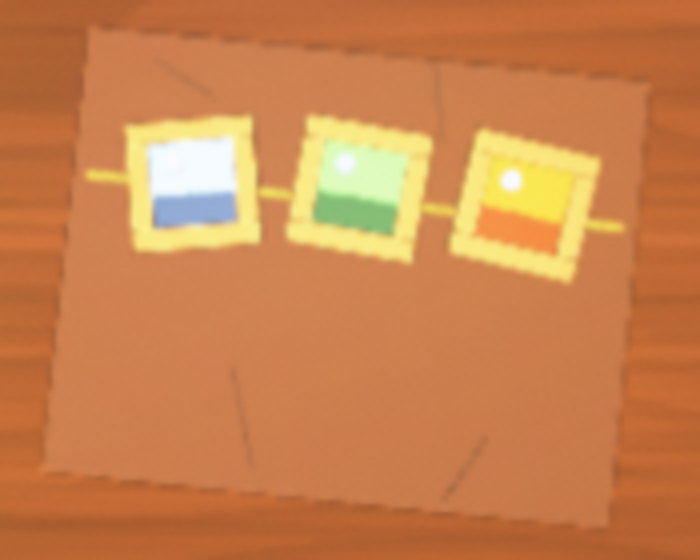

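Run:
```python
from m import *
P=pickle.load(open("p0.pkl","rb")); p=P["top"]
uv=np.array([(88,176),(270,193),(436,210),(622,227)])/4+[180-.4,160-.4]
w=onz(p,uv,.015)*1000; print(np.round(w,1))
v=w[-1]-w[0]; a=np.arctan2(v[1],v[0]); print("line ang",a+np.pi/2)
th=-.0975; ex=np.array([np.cos(th),np.sin(th)]); ey=np.array([-ex[1],ex[0]])
o=np.array([539.1,-14.9])+50*ex; print("origin",o, "line pts local",[(round(float((q[:2]-o)@ex),1),round(float((q[:2]-o)@ey),1)) for q in w])
for n,c,t in (("blue",(600.3,88.2),.069),("green",(596.3,-22.3),2.969-np.pi),("orange",(586.3,-130.7),2.897-np.pi)):
    c=np.array(c)-o; t-=th; h=42*(abs(np.cos(t))+abs(np.sin(t)))
    print(n,c@ex,c@ey,"rel",t,"rear",c@ex-h,"y",c@ey-h,c@ey+h)
for X in(-140,-25): print(X,o+X*ex)
```

```text
[[ 605.6  159.9   15. ]
 [ 594.5   37.8   15. ]
 [ 583.3  -72.9   15. ]
 [ 572.  -197.    15. ]]
line ang -0.0938301013848899
origin [588.86253196 -19.76727984] line pts local [(-0.8, 180.4), (-0.0, 57.8), (-0.4, -53.4), (0.5, -178.1)]
blue 0.8730080826300096 108.5678914257095 rel 0.1665 rear -47.50690281444781 y 60.187980528631684 156.9478023227873
green 7.648693977367408 -1.7966865903181588 rel -0.07509265358979325 rear -37.38387282144372 y -46.829253389129285 43.235880208492965
orange 8.248450283689625 -110.65531184515511 rel -0.14709265358979332 rear -39.453644930872485 y -158.35740705971722 -62.953216630593
-140 [449.52744247  -6.13889628]
-25 [563.98126598 -17.33363992]
```

Request:
jog_arm --moves '[{"x": 40, "y": 30, "rz": 0.12}, {"x": 80, "y": 65, "rz": 0.24}, {"x": 120, "y": 105, "rz": 0.36}, {"x": 160, "y": 145, "rz": 0.48}, {"x": 200, "y": 180, "rz": 0.6}, {"x": 235, "y": 215, "rz": 0.72}, {"x": 265, "y": 250, "rz": 0.84}, {"x": 290, "y": 285, "rz": 0.96}, {"x": 310, "y": 320, "rz": 1.08}, {"x": 325, "y": 355, "rz": 1.2}, {"x": 337, "y": 390, "rz": 1.32}, {"x": 345, "y": 425, "rz": 1.44}]'

```text
invalid input
```

Request:
jog_arm --moves '[{"x": 40, "y": 30, "z": 0, "rx": 0, "ry": 0, "rz": 0.12, "hand": 1}, {"x": 80, "y": 65, "z": 0, "rx": 0, "ry": 0, "rz": 0.24, "hand": 1}]' --newtons 40

```text
clock: 1.07
eef_pos: [0.2507, -0.5975, 0.2415]
orientation: [0.0, 0.966, 0.258, -0.001]
wrist_force: [1.8, 0.1, -0.4]
gripper_width: 0.088
```

Request:
jog_arm --moves '[{"x": 40, "y": 10, "z": 0, "rx": 0, "ry": 0, "rz": 0.12, "hand": 1}, {"x": 80, "y": 20, "z": 0, "rx": 0, "ry": 0, "rz": 0.24, "hand": 1}, {"x": 115, "y": 40, "z": 0, "rx": 0, "ry": 0, "rz": 0.36, "hand": 1}, {"x": 145, "y": 67, "z": 0, "rx": 0, "ry": 0, "rz": 0.48, "hand": 1}, {"x": 170, "y": 100, "z": 0, "rx": 0, "ry": 0, "rz": 0.6, "hand": 1}, {"x": 190, "y": 135, "z": 0, "rx": 0, "ry": 0, "rz": 0.72, "hand": 1}, {"x": 205, "y": 173, "z": 0, "rx": 0, "ry": 0, "rz": 0.84, "hand": 1}, {"x": 220, "y": 210, "z": 0, "rx": 0, "ry": 0, "rz": 0.96, "hand": 1}, {"x": 232, "y": 248, "z": 0, "rx": 0, "ry": 0, "rz": 1.08, "hand": 1}, {"x": 240, "y": 287, "z": 0, "rx": 0, "ry": 0, "rz": 1.2, "hand": 1}, {"x": 247, "y": 327, "z": 0, "rx": 0, "ry": 0, "rz": 1.32, "hand": 1}, {"x": 252, "y": 367, "z": 0, "rx": 0, "ry": 0, "rz": 1.44, "hand": 1}]' --newtons 40

```text
clock: 2.07
eef_pos: [0.5051, -0.2274, 0.2419]
orientation: [0.0, 0.554, 0.833, 0.0]
wrist_force: [1.0, 0.1, -0.2]
gripper_width: 0.0877
```

Request:
jog_arm --moves '[{"x": 5, "y": 41, "z": 0, "rx": 0, "ry": 0, "rz": 0.12, "hand": 1}, {"x": 10, "y": 82, "z": 0, "rx": 0, "ry": 0, "rz": 0.24, "hand": 1}, {"x": 14, "y": 123, "z": 0, "rx": 0, "ry": 0, "rz": 0.36, "hand": 1}, {"x": 17, "y": 164, "z": 0, "rx": 0, "ry": 0, "rz": 0.48, "hand": 1}, {"x": 19, "y": 205, "z": 0, "rx": 0, "ry": 0, "rz": 0.6, "hand": 1}, {"x": 19, "y": 246, "z": 0, "rx": 0, "ry": 0, "rz": 0.72, "hand": 1}, {"x": 19, "y": 287, "z": 0, "rx": 0, "ry": 0, "rz": 0.84, "hand": 1}, {"x": 19, "y": 328, "z": 0, "rx": 0, "ry": 0, "rz": 0.96, "hand": 1}, {"x": 19, "y": 369, "z": 0, "rx": 0, "ry": 0, "rz": 1.08, "hand": 1}, {"x": 19, "y": 410, "z": 0, "rx": 0, "ry": 0, "rz": 1.146, "hand": 1}, {"x": 19, "y": 451, "z": 0, "rx": 0, "ry": 0, "rz": 1.146, "hand": 1}, {"x": 19, "y": 492, "z": 0, "rx": 0, "ry": 0, "rz": 1.146, "hand": 1}]' --newtons 40

```text
clock: 3.07
eef_pos: [0.5237, 0.2643, 0.2417]
orientation: [0.0, 0.017, 1.0, -0.0]
wrist_force: [1.4, 0.5, -0.3]
gripper_width: 0.088
```

Request:
jog_arm --moves '[{"x": 0, "y": 30, "z": 0, "rx": 0, "ry": 0, "rz": 0, "hand": 1}, {"x": 0, "y": 53, "z": -20, "rx": 0, "ry": 0, "rz": 0, "hand": 1}, {"x": 0, "y": 53, "z": -50, "rx": 0, "ry": 0, "rz": 0, "hand": 1}, {"x": 0, "y": 53, "z": -80, "rx": 0, "ry": 0, "rz": 0, "hand": 1}, {"x": 0, "y": 53, "z": -80, "rx": 0, "ry": 0, "rz": 0, "hand": 1}, {"x": 0, "y": 53, "z": -80, "rx": 0, "ry": 0, "rz": 0, "hand": 1}]' --newtons 40

```text
clock: 3.57
eef_pos: [0.5231, 0.3149, 0.1607]
orientation: [-0.001, 0.017, 1.0, -0.001]
wrist_force: [-0.7, 0.1, 0.3]
gripper_width: 0.0877
```

Request:
jog_arm --moves '[{"x": 16, "y": 14, "z": -25, "rx": 0, "ry": 0, "rz": 0, "hand": 1}, {"x": 16, "y": 14, "z": -55, "rx": 0, "ry": 0, "rz": 0, "hand": 1}, {"x": 16, "y": 14, "z": -85, "rx": 0, "ry": 0, "rz": 0, "hand": 1}, {"x": 16, "y": 14, "z": -105, "rx": 0, "ry": 0, "rz": 0, "hand": 1}, {"x": 16, "y": 14, "z": -119, "rx": 0, "ry": 0, "rz": 0, "hand": 1}, {"x": 16, "y": 14, "z": -119, "rx": 0, "ry": 0, "rz": 0, "hand": 1}, {"x": 16, "y": 14, "z": -119, "rx": 0, "ry": 0, "rz": 0, "hand": 1}]' --newtons 40

```text
clock: 4.15
eef_pos: [0.5405, 0.3301, 0.0441]
orientation: [0.001, 0.017, 1.0, 0.0]
wrist_force: [0.3, -0.3, 0.3]
gripper_width: 0.0882
```

```bash
cat > shot.py <<'E'
import sys
from plant import env,viewer,spotter
from m import *
n,name=sys.argv[1],sys.argv[2]; x0,y0,x1,y1=map(int,sys.argv[3:7])
p=viewer.get_image(n);pickle.dump(p,open(f"{name}.pkl","wb"))
c=p["color"][y0:y1,x0:x1];s=min(800/(x1-x0),600/(y1-y0))
cv2.imwrite(f"pics/{name}.png",cv2.resize(c,None,fx=s,fy=s,interpolation=cv2.INTER_CUBIC))
o=env.get_obs();print(o["clock"],np.round(o["eef_pos"],4),np.round(o["joint_positions"],2))
E
python3 shot.py scene g1 300 130 480 290
```

```text
4.2 [0.5409 0.3306 0.0448] [-0.15  0.75 -0.7   1.76  0.62  0.86  0.4 ]
```

View pics/g1.png

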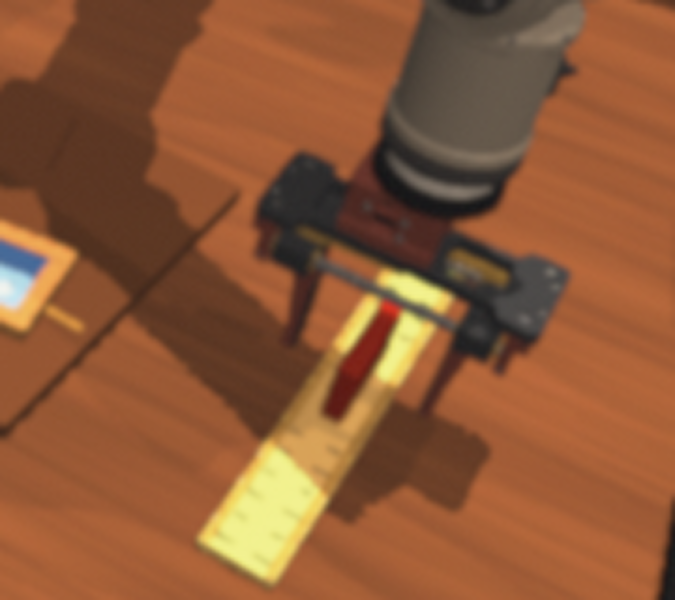

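The fingers straddle the red grip, with tips at about (300,340) and (430,405) in the crop and the grip centre at about (365,362). Closing now.

Request:
jog_arm --moves '[{"x": 0, "y": 0, "z": -2, "rx": 0, "ry": 0, "rz": 0, "hand": 0}, {"x": 0, "y": 0, "z": -2, "rx": 0, "ry": 0, "rz": 0, "hand": 0}, {"x": 0, "y": 0, "z": -2, "rx": 0, "ry": 0, "rz": 0, "hand": 0}, {"x": 0, "y": 0, "z": -2, "rx": 0, "ry": 0, "rz": 0, "hand": 0}, {"x": 0, "y": 0, "z": -2, "rx": 0, "ry": 0, "rz": 0, "hand": 0}, {"x": 0, "y": 0, "z": -2, "rx": 0, "ry": 0, "rz": 0, "hand": 0}, {"x": 0, "y": 0, "z": -2, "rx": 0, "ry": 0, "rz": 0, "hand": 0}, {"x": 0, "y": 0, "z": -2, "rx": 0, "ry": 0, "rz": 0, "hand": 0}]' --newtons 40

```text
clock: 4.87
eef_pos: [0.5397, 0.3297, 0.0407]
orientation: [-0.0, 0.017, 1.0, 0.0]
wrist_force: [-0.2, -0.1, -0.1]
gripper_width: 0.0379
```

Request:
jog_arm --moves '[{"x": 0, "y": 0, "z": 0, "rx": 0, "ry": 0, "rz": 0, "hand": 0}, {"x": 0, "y": 0, "z": 0, "rx": 0, "ry": 0, "rz": 0, "hand": 0}, {"x": 0, "y": 0, "z": 0, "rx": 0, "ry": 0, "rz": 0, "hand": 0}, {"x": 0, "y": 0, "z": 0, "rx": 0, "ry": 0, "rz": 0, "hand": 0}, {"x": 0, "y": 0, "z": 0, "rx": 0, "ry": 0, "rz": 0, "hand": 0}, {"x": 0, "y": 0, "z": 0, "rx": 0, "ry": 0, "rz": 0, "hand": 0}, {"x": 0, "y": 0, "z": 0, "rx": 0, "ry": 0, "rz": 0, "hand": 0}]' --newtons 40

```text
clock: 5.45
eef_pos: [0.5397, 0.3296, 0.0406]
orientation: [-0.0, 0.017, 1.0, -0.0]
wrist_force: [0.4, -0.2, -0.2]
gripper_width: 0.0156
```

Request:
jog_arm --moves '[{"x": 0, "y": 0, "z": 15, "rx": 0, "ry": 0, "rz": 0, "hand": 0}, {"x": 0, "y": 0, "z": 35, "rx": 0, "ry": 0, "rz": 0, "hand": 0}, {"x": 0, "y": 0, "z": 60, "rx": 0, "ry": 0, "rz": 0, "hand": 0}, {"x": 0, "y": 0, "z": 80, "rx": 0, "ry": 0, "rz": 0, "hand": 0}, {"x": -10, "y": -10, "z": 80, "rx": 0, "ry": 0, "rz": -0.05, "hand": 0}, {"x": -25, "y": -30, "z": 80, "rx": 0, "ry": 0, "rz": -0.12, "hand": 0}, {"x": -40, "y": -60, "z": 80, "rx": 0, "ry": 0, "rz": -0.22, "hand": 0}, {"x": -55, "y": -90, "z": 80, "rx": 0, "ry": 0, "rz": -0.33, "hand": 0}, {"x": -70, "y": -120, "z": 80, "rx": 0, "ry": 0, "rz": -0.44, "hand": 0}, {"x": -80, "y": -150, "z": 80, "rx": 0, "ry": 0, "rz": -0.55, "hand": 0}, {"x": -90, "y": -180, "z": 80, "rx": 0, "ry": 0, "rz": -0.66, "hand": 0}, {"x": -90, "y": -205, "z": 80, "rx": 0, "ry": 0, "rz": -0.77, "hand": 0}]' --newtons 50

```text
clock: 6.45
eef_pos: [0.447, 0.1226, 0.1211]
orientation: [-0.0, 0.393, 0.919, -0.001]
wrist_force: [-0.8, 0.2, -2.9]
gripper_width: 0.0157
```

Request:
jog_arm --moves '[{"x": 0, "y": -20, "z": 0, "rx": 0, "ry": 0, "rz": -0.11, "hand": 0}, {"x": 0, "y": -40, "z": 0, "rx": 0, "ry": 0, "rz": -0.22, "hand": 0}, {"x": 0, "y": -60, "z": 0, "rx": 0, "ry": 0, "rz": -0.33, "hand": 0}, {"x": 0, "y": -80, "z": 0, "rx": 0, "ry": 0, "rz": -0.44, "hand": 0}, {"x": 0, "y": -100, "z": 0, "rx": 0, "ry": 0, "rz": -0.55, "hand": 0}, {"x": 0, "y": -117, "z": 0, "rx": 0, "ry": 0, "rz": -0.66, "hand": 0}, {"x": 0, "y": -127, "z": 0, "rx": 0, "ry": 0, "rz": -0.76, "hand": 0}, {"x": 0, "y": -131, "z": 0, "rx": 0, "ry": 0, "rz": -0.83, "hand": 0}, {"x": 0, "y": -131, "z": 0, "rx": 0, "ry": 0, "rz": -0.864, "hand": 0}, {"x": 0, "y": -131, "z": 0, "rx": 0, "ry": 0, "rz": -0.864, "hand": 0}, {"x": 0, "y": -131, "z": 0, "rx": 0, "ry": 0, "rz": -0.864, "hand": 0}]' --newtons 50

```text
clock: 7.37
eef_pos: [0.4497, -0.0059, 0.1212]
orientation: [0.0, 0.74, 0.673, 0.0]
wrist_force: [0.0, 0.5, -3.6]
gripper_width: 0.0157
```

```bash
python3 shot.py top t1 120 90 420 310; python3 shot.py scene s1 150 60 400 250
```

```text
7.4167 [ 0.4497 -0.0058  0.1211] [ 0.25  0.31 -0.43  2.16  0.2   0.7  -0.41]
7.4667 [ 0.4497 -0.0058  0.121 ] [ 0.25  0.31 -0.43  2.16  0.2   0.7  -0.41]
```

View pics/t1.png

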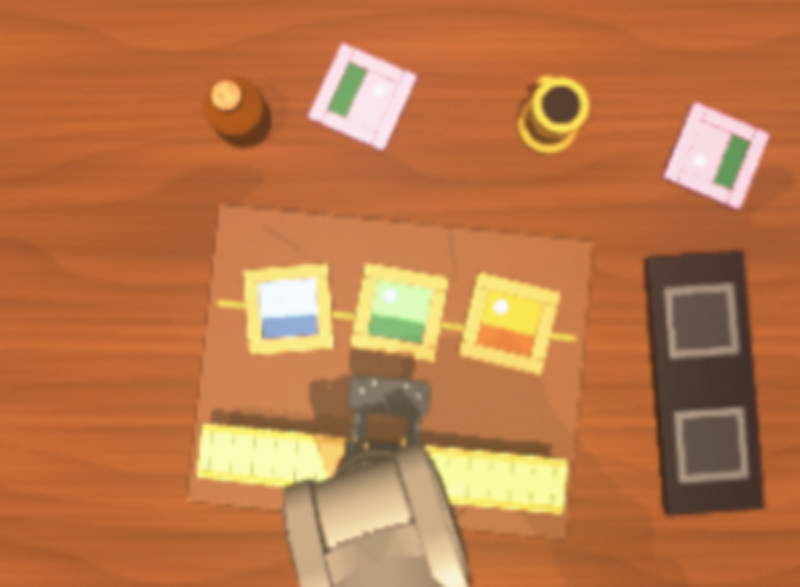

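View pics/s1.png

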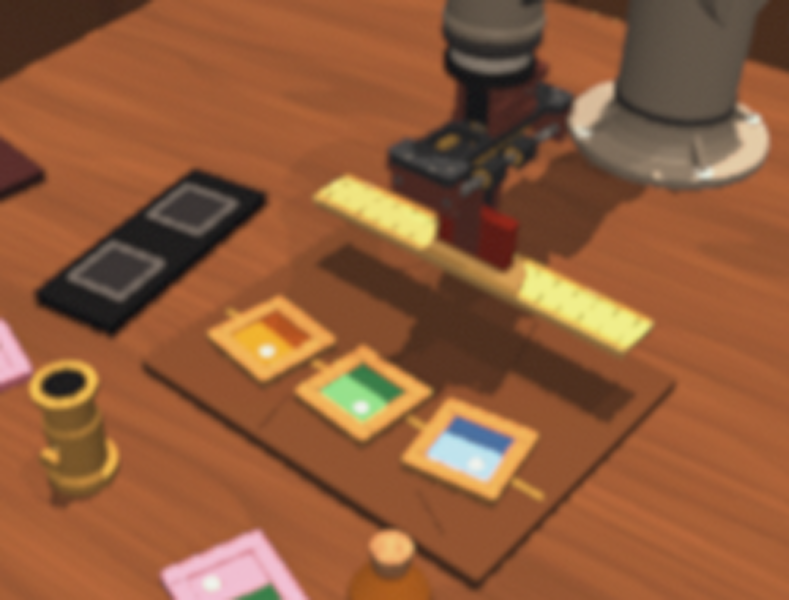

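The straightedge is held level behind the slides, with the blade ends in the crop at about (200,450) and (568,485), parallel to the brass line. Next I'll check its centring along y.

Run:
```python
from m import *
p=pickle.load(open("t1.pkl","rb"))
s=800/300
uv=np.array([(208,424),(570,459),(196,480),(562,514)])/s+[120-.3,90-.3]
w=onz(p,uv,.090)[:,:2]*1000;print(np.round(w,1),w.mean(0))
print("ang front/rear",[np.arctan2(*( (a-b)[::-1]))-np.pi/2 for a,b in((w[0],w[1]),(w[2],w[3]))])
uv=np.array([(218,303),(577,338)])/s+[120-.3,90-.3]; w=onz(p,uv,.015)[:,:2]*1000; print(w,np.arctan2(*((w[0]-w[1])[::-1]))-np.pi/2)
```

```text
[[ 490.9  156.4]
 [ 459.3 -179.8]
 [ 438.9  167.3]
 [ 408.6 -172.2]] [449.4440482   -7.05661456]
ang front/rear [np.float64(-0.09365496382669636), np.float64(-0.08911879584264537)]
[[ 606.33506543  160.30608504]
 [ 571.74198685 -199.64513744]] -0.0958106555823377
```

Request:
jog_arm --moves '[{"x": 0, "y": 0, "z": -20, "rx": 0, "ry": 0, "rz": 0, "hand": 0}, {"x": 0, "y": 0, "z": -40, "rx": 0, "ry": 0, "rz": 0, "hand": 0}, {"x": 0, "y": 0, "z": -54, "rx": 0, "ry": 0, "rz": 0, "hand": 0}, {"x": 0, "y": 0, "z": -60, "rx": 0, "ry": 0, "rz": 0, "hand": 0}, {"x": 0, "y": 0, "z": -63, "rx": 0, "ry": 0, "rz": 0, "hand": 0}, {"x": 0, "y": 0, "z": -63, "rx": 0, "ry": 0, "rz": 0, "hand": 0}, {"x": 0, "y": 0, "z": -63, "rx": 0, "ry": 0, "rz": 0, "hand": 0}]' --newtons 50

```text
clock: 8.05
eef_pos: [0.4502, -0.0061, 0.0582]
orientation: [0.0, 0.74, 0.672, 0.0]
wrist_force: [-0.0, 0.3, -3.8]
gripper_width: 0.0158
```

Request:
jog_arm --moves '[{"x": 10, "y": -1, "z": -1, "rx": 0, "ry": 0, "rz": 0, "hand": 0}, {"x": 25, "y": -2.4, "z": -1, "rx": 0, "ry": 0, "rz": 0, "hand": 0}, {"x": 40, "y": -3.9, "z": -1, "rx": 0, "ry": 0, "rz": 0, "hand": 0}, {"x": 52, "y": -5, "z": -1, "rx": 0, "ry": 0, "rz": 0, "hand": 0}, {"x": 60, "y": -5.8, "z": -1, "rx": 0, "ry": 0, "rz": 0, "hand": 0}, {"x": 66, "y": -6.4, "z": -1, "rx": 0, "ry": 0, "rz": 0, "hand": 0}, {"x": 72, "y": -7, "z": -1, "rx": 0, "ry": 0, "rz": 0, "hand": 0}, {"x": 78, "y": -7.5, "z": -1, "rx": 0, "ry": 0, "rz": 0, "hand": 0}, {"x": 84, "y": -8.1, "z": -1, "rx": 0, "ry": 0, "rz": 0, "hand": 0}, {"x": 90, "y": -8.7, "z": -1, "rx": 0, "ry": 0, "rz": 0, "hand": 0}, {"x": 95, "y": -9.2, "z": -1, "rx": 0, "ry": 0, "rz": 0, "hand": 0}, {"x": 100, "y": -9.7, "z": -1, "rx": 0, "ry": 0, "rz": 0, "hand": 0}]' --newtons 50

```text
clock: 9.05
eef_pos: [0.5497, -0.0161, 0.0564]
orientation: [-0.0, 0.741, 0.672, -0.0]
wrist_force: [-3.5, 0.7, -4.0]
gripper_width: 0.016
```

```bash
python3 shot.py top t2 180 150 360 300; python3 shot.py scene s2 180 90 380 250
```

```text
9.1 [ 0.5511 -0.0161  0.0566] [ 0.2   0.55 -0.36  1.97  0.3   0.67 -0.45]
9.15 [ 0.5509 -0.016   0.0567] [ 0.2   0.55 -0.36  1.97  0.3   0.67 -0.45]
```

View pics/t2.png

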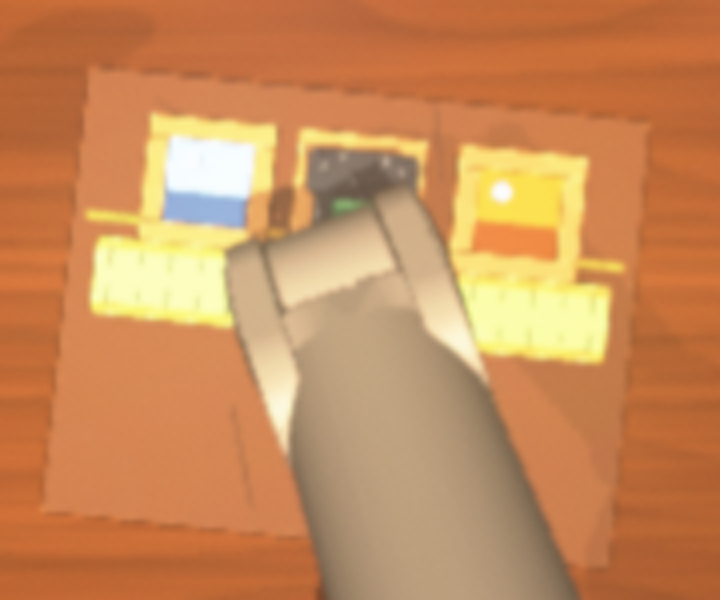

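View pics/s2.png

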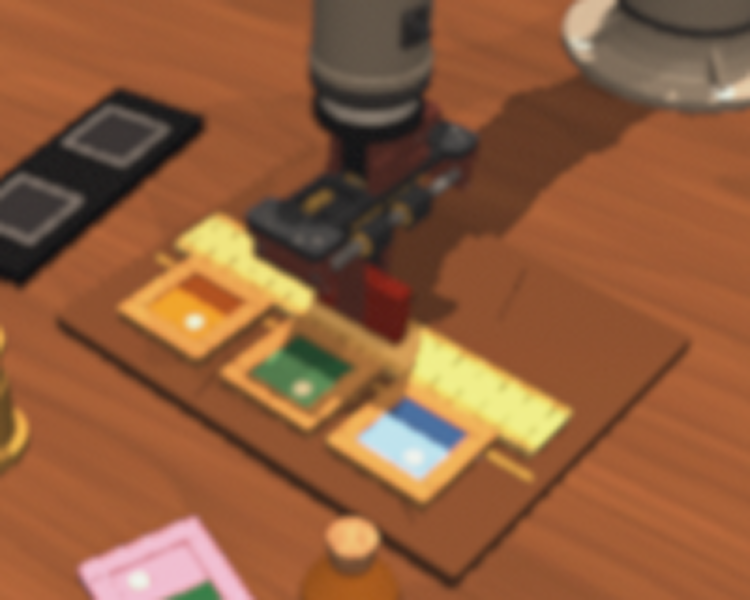

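The blade is flush against all three slides and they are squared up. The brass line, at about (90,215) to (622,267) in the crop, is about 13 mm ahead of the blade's front edge. Finishing the push slowly.

Request:
jog_arm --moves '[{"x": 4, "y": -0.4, "z": 0, "rx": 0, "ry": 0, "rz": 0, "hand": 0}, {"x": 7, "y": -0.7, "z": 0, "rx": 0, "ry": 0, "rz": 0, "hand": 0}, {"x": 10, "y": -1, "z": 0, "rx": 0, "ry": 0, "rz": 0, "hand": 0}, {"x": 12, "y": -1.2, "z": 0, "rx": 0, "ry": 0, "rz": 0, "hand": 0}, {"x": 13, "y": -1.3, "z": 0, "rx": 0, "ry": 0, "rz": 0, "hand": 0}, {"x": 13, "y": -1.3, "z": 0, "rx": 0, "ry": 0, "rz": 0, "hand": 0}, {"x": 13, "y": -1.3, "z": 0, "rx": 0, "ry": 0, "rz": 0, "hand": 0}, {"x": 13, "y": -1.3, "z": 0, "rx": 0, "ry": 0, "rz": 0, "hand": 0}]' --newtons 50

```text
clock: 9.82
eef_pos: [0.563, -0.0173, 0.0568]
orientation: [0.0, 0.741, 0.672, 0.0]
wrist_force: [-0.7, -0.5, -2.2]
gripper_width: 0.0158
```

```bash
python3 shot.py top t3 180 150 360 300
python3 - <<'E'
from m import *
from plant import viewer,spotter
p=viewer.get_image("top")
th=-.0965; ex=np.array([np.cos(th),np.sin(th)]); o=np.array([588.9,-19.8])
for q in spotter.outline_of("slide_a",p):
    c,L,a=rect(p,q["pixels"],.027,"%.2f"%q["score"]); print("  ledge x",(np.array(c)-o)@ex)
E
```

```text
9.8667 [ 0.563  -0.0173  0.0568] [ 0.2   0.56 -0.36  1.94  0.3   0.68 -0.44]
0.83 c [639.  76.] L [83.8 86.7] ang [3.04  1.469]
  ledge x 40.66824032939282
0.74 c [ 755.5 -338.7] L [87.6 85.6] ang [2.735 1.164]
  ledge x 196.5242827095576
0.59 c [ 620.3 -128.6] L [87.7 93.1] ang [3.08  1.509]
  ledge x 41.69229266424275
0.56 c [812.4  14.9] L [88.9 85.7] ang [2.708 1.137]
  ledge x 219.11237859592194
0.55 c [645.5 -23.2] L [84.7 55.7] ang [1.571e+00 1.000e-03]
  ledge x 56.64670186342041
```

View pics/t3.png

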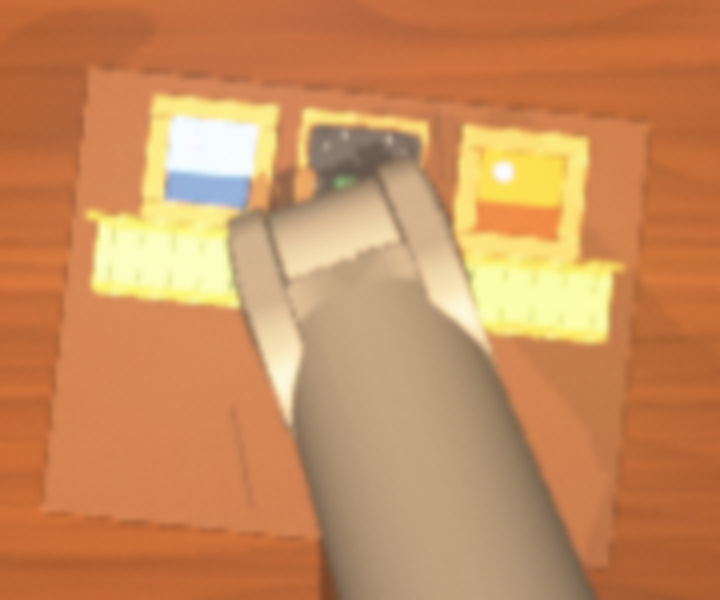

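The blade's front edge now lies on the brass line. The slides measure 40.7 and 41.7 mm beyond it, and the green one is hidden by the arm. I'll back off, set the straightedge down and release.

Request:
jog_arm --moves '[{"x": -4, "y": 0.4, "z": 0, "rx": 0, "ry": 0, "rz": 0, "hand": 0}, {"x": -10, "y": 1, "z": 0, "rx": 0, "ry": 0, "rz": 0, "hand": 0}, {"x": -15, "y": 1.5, "z": 0, "rx": 0, "ry": 0, "rz": 0, "hand": 0}, {"x": -15, "y": 1.5, "z": -1, "rx": 0, "ry": 0, "rz": 0, "hand": 0}, {"x": -15, "y": 1.5, "z": -1.5, "rx": 0, "ry": 0, "rz": 0, "hand": 0}, {"x": -15, "y": 1.5, "z": -1.5, "rx": 0, "ry": 0, "rz": 0, "hand": 0}, {"x": -15, "y": 1.5, "z": -1.5, "rx": 0, "ry": 0, "rz": 0, "hand": 0.4}, {"x": -15, "y": 1.5, "z": -1.5, "rx": 0, "ry": 0, "rz": 0, "hand": 0.4}, {"x": -15, "y": 1.5, "z": -1.5, "rx": 0, "ry": 0, "rz": 0, "hand": 0.4}, {"x": -15, "y": 1.5, "z": -1.5, "rx": 0, "ry": 0, "rz": 0, "hand": 0.4}, {"x": -15, "y": 1.5, "z": -1.5, "rx": 0, "ry": 0, "rz": 0, "hand": 0.4}, {"x": -15, "y": 1.5, "z": -1.5, "rx": 0, "ry": 0, "rz": 0, "hand": 0.4}]' --newtons 50

```text
clock: 10.97
eef_pos: [0.5479, -0.0158, 0.0552]
orientation: [0.0, 0.741, 0.672, 0.0]
wrist_force: [-0.3, 0.4, -0.3]
gripper_width: 0.0352
```

Request:
jog_arm --moves '[{"x": 0, "y": 0, "z": 10, "rx": 0, "ry": 0, "rz": 0, "hand": 0.4}, {"x": 0, "y": 0, "z": 30, "rx": 0, "ry": 0, "rz": 0, "hand": 0.4}, {"x": 0, "y": 0, "z": 60, "rx": 0, "ry": 0, "rz": 0, "hand": 0.4}, {"x": 0, "y": 0, "z": 95, "rx": 0, "ry": 0, "rz": 0, "hand": 0.4}, {"x": -10, "y": 30, "z": 130, "rx": 0, "ry": 0, "rz": 0, "hand": 0.4}, {"x": -20, "y": 65, "z": 140, "rx": 0, "ry": 0, "rz": 0, "hand": 0.4}, {"x": -20, "y": 105, "z": 140, "rx": 0, "ry": 0, "rz": 0, "hand": 0.4}, {"x": -20, "y": 145, "z": 140, "rx": 0, "ry": 0, "rz": 0, "hand": 0.4}, {"x": -20, "y": 185, "z": 140, "rx": 0, "ry": 0, "rz": 0, "hand": 0.4}, {"x": -20, "y": 225, "z": 140, "rx": 0, "ry": 0, "rz": 0, "hand": 0.4}, {"x": -20, "y": 265, "z": 140, "rx": 0, "ry": 0, "rz": 0, "hand": 0.4}, {"x": -20, "y": 300, "z": 140, "rx": 0, "ry": 0, "rz": 0, "hand": 0.4}]' --newtons 50

```text
clock: 11.97
eef_pos: [0.5271, 0.2872, 0.1962]
orientation: [-0.0, 0.74, 0.672, 0.001]
wrist_force: [0.4, 0.1, -0.2]
gripper_width: 0.0354
```

```bash
python3 shot.py top t4 100 90 430 330
python3 - <<'E'
from m import *
from plant import viewer,spotter
p=viewer.get_image("top")
th=-.0965; ex=np.array([np.cos(th),np.sin(th)]); o=np.array([588.9,-19.8])
for l,z in(("slide_a",.027),("straightedge",.025),("ledge",.015),("carrier",.018)):
  for q in spotter.outline_of(l,p):
    c,L,a=rect(p,q["pixels"],z,l+" %.2f"%q["score"]); print("  ledge x",(np.array(c)-o)@ex)
for l in("tube","bottle"): print(l,[q["bbox"] for q in spotter.outline_of(l,p)][:1])
E
python3 shot.py scene s4 100 60 430 300
```

```text
12.0167 [0.5253 0.2955 0.1967] [-0.22  0.45 -0.51  1.75  0.25  1.   -0.92]
slide_a 0.98 c [ 619.  -127.9] L [83.8 84.7] ang [3.043 1.472]
  ledge x 40.37726426503882
slide_a 0.95 c [639.   76.8] L [84.3 84.4] ang [3.035 1.464]
  ledge x 40.54707388242872
slide_a 0.81 c [ 754.9 -340.4] L [85.4 84.2] ang [2.739 1.168]
  ledge x 196.0913942173105
straightedge 0.57 c [548.3 -15.4] L [ 50.1 340. ] ang [3.044 1.473]
  ledge x -40.817773951656605
ledge 0.78 c [539.4 -13.5] L [299.2 381.3] ang [3.044 1.473]
  ledge x -49.85492182744135
carrier 0.95 c [ 527.1 -326.2] L [103.5 258.5] ang [1.65  0.079]
  ledge x -32.01049350657998
carrier 0.53 c [629.9 -22.1] L [84.7 84.8] ang [3.04 1.47]
  ledge x 41.01895719280477
tube [[313.8, 122.8, 338.4, 146.1]]
bottle [[199.5, 118.5, 221.4, 148.3]]
12.4167 [0.5282 0.2823 0.1953] [-0.21  0.45 -0.5   1.76  0.25  1.   -0.91]
```

View pics/t4.png

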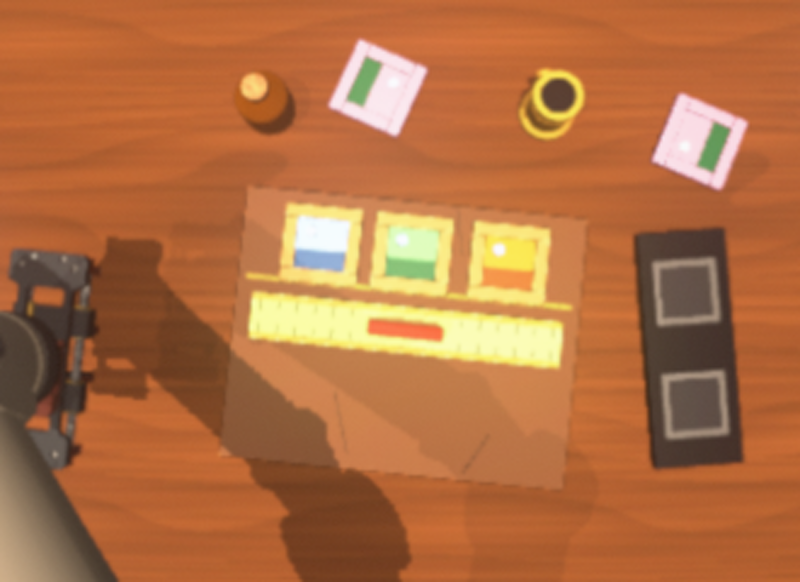

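View pics/s4.png

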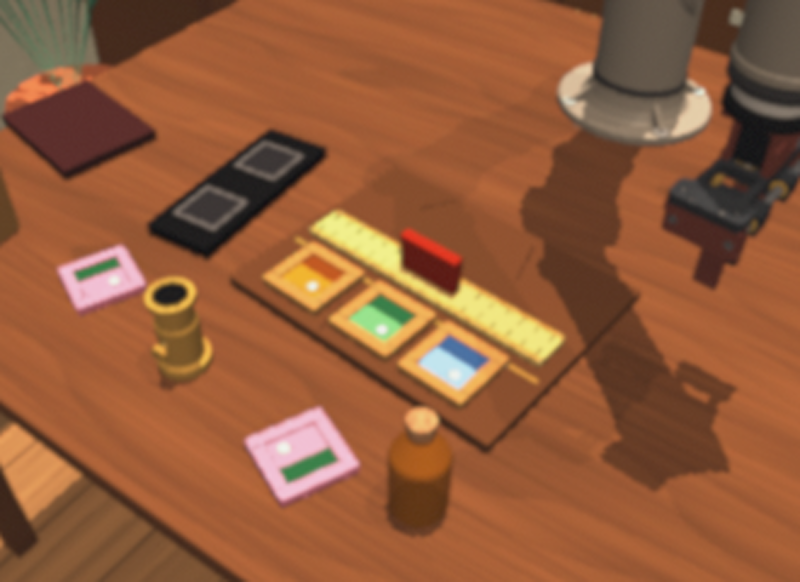

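The slides sit in a row on the line, in crop t4 at (320,245), (412,252) and (508,262). The straightedge lies flat on the board at (405,330), released. The bystanders look unmoved and the arm is clear, so I'm handing in.

```bash
python3 -c "
from plant import env
print(env.sign_off())"
```

```text
the job is handed in; nothing more can be done
None
```

I gripped the straightedge by its red grip, carried it behind the slides and pushed all three to the brass line. I then backed off about 15 mm, set it down on the board, let go and moved the arm clear. I handed the job in at about 12.4 s; no verdict was reported.

The last checks in the top view showed:
- **Slides:** the centres were 40.5 mm (blue), 41.0 mm (green) and 40.4 mm (orange) beyond the line, against an allowed 32–52 mm. All three were within about 0.01 rad of square.
- **Straightedge:** it was flat on the board, with its centre 41 mm on the robot side of the line.
- **Bystanders:** the carrier measured within about 2 mm of where it started. The tube and bottle showed no visible movement; their outlines shifted by 2 px or less, except the bottle's lower edge, which moved about 5 px. I put that down to shadow.

**Disagreements:**
- The network reported the green slide under the label "carrier" in the last picture; I matched it by its position and size.
- While I was still holding the straightedge on the line, the arm hid the green slide, so only blue and orange were measured at that point.

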